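Load the sleeve jig and knock its locking pin home

ROBOT

A 6-joint arm with a two-finger parallel gripper is mounted at the origin on the work surface. World frame = base frame: x ahead of the robot, y to its left, z up, the work surface at z = 0. Lengths are in mm, angles in degrees, forces in N, time in s.
With the tool pointing down it reaches from about 300 to 850 mm from the base axis. Payload 4.2 kg.
Tool frame: the origin (TCP) lies on the centre line of the jaws, within the pads' length; the fingertips stand 14 mm ahead of it and the grasp point (between the pads) lies 5 mm behind it (env.finger_overhang is the z of the fingertips in the tool frame, in mm); z points along the fingers, y is the line along which they close (so a half turn about z gives the same grasp; the last joint's range is limited). The gripper opens to 91 mm and grips with 3 to 60 N. Pads are 32 mm wide; open, the fingers measure 118 mm over their backs; the gripper's body (76 mm by 178 mm) begins 60 mm behind the grasp point.
Start: joints at [-1.146, 18.312, 89.639, -0, 72.044, -1.146], TCP at [575.015, 0, 227.976] pointing down, gripper open.
Joint ranges: [-177.97, 177.97], [-48.28, 115.42], [12.27, 149.76], [-77.06, 257.06], [2.81, 150.46], [-146.56, 146.56]. Speed limits (degrees/s): [147.25, 147.25, 180, 180, 180, 180].

INTERFACE

Orientations are given as [roll, pitch, yaw] about the fixed x, y, z axes, in that order (R = Rz(yaw) Ry(pitch) Rx(roll)).
In Python, from workcell import sensors, viewer, env gives the robot as it stands. The module is installed in compiled form; this text tells all that it offers.
- The arm moves only by the tool step_arm, never from a script. Its argument "plan" is one flat list of numbers, 6 for each row, row after row: the shift along the tool's x, y, z in cm, then the turn, a rotation vector about the tool's x, y, z in rad. In form: [x, y, z, wx, wy, wz, x, y, z, wx, wy, wz, ...]. A call has 1 to 5 rows; each row shifts and turns the commanded pose from where the row before left it, along the tool's axes as they then stand; what a row does not reach is not made up. A row lasts 1/12 s, in which the tool goes at most 41.7 mm and 7.16 degrees, less where a joint would pass 70% of its speed; a pose out of reach is approached as far as the arm can. A call is refused whole if a number of a shift passes 4.17 or a number of a turn 0.125, either way. A call with a gripper value outside its range is refused whole. "hand" is the finger opening in cm, from 0 to 9.12, set as the call begins (left out, the last holds). The fingers move at their own pace and stop on an object; "newtons" is the grip in N (left out, the last holds). Time passes only in rows, so rows that do not move let the fingers close. It gives the time, the measured TCP pose, the force, the opening and the grip force at its end, in the units of the state.
- sensors.state(): the state, without advancing time (a new reading comes with each control period).
- viewer.grab_frame(name): name is "scene" or "side" or "wrist"; returns a dict with "img" (480x640x3 uint8, red, green, blue), "fx", "fy", "cx", "cy" (pixels), "position" and "attitude" of the camera in the world. Camera axes: x right, y down, z forward; pixel columns grow to the right and rows downward; lengths in mm; the calibration is good to about 2 mm. A picture is of the moment at which its call begins. There is no depth.
- env.job_done(): hands the job in; it is judged then, once.
Trained networks look in a picture, given as the dict that the camera call returned (one of the last four; its "shot" number tells which), for a name from the list of things; names that differ only in an ending like _2 or _b are one class to them, and where a whole thing is asked for, a point or a joint stands for the part that bears it (a point fixed in the world has none). Each returns a list of dicts, best first, with "score" (0 to 1); they miss things now and then, are a little off and sometimes report something else, mostly with a low value. They report only what shows in the picture. A call takes as long as a camera call. They do not tell look-alikes from the thing itself.
- viewer.boxes_of(name, picture): "location" ([column, row] in pixels, amid what is visible of it).
- viewer.pinpoint(name, picture): "location" ([column, row] in pixels: a listed point, or the origin of a listed thing).
The state is a dict: "time_s": time; "qpos": joint angles; "qvel": joint speeds; "effort": joint torques, N m; "ee_pos": TCP position; "ee_rot": TCP orientation; "force": force on the tool from outside, world axes, zero at the start; "torque": the same for the moment, N m; "gripper_width": finger opening in mm; "gripper_force": force on a finger pad.
Only numpy, scipy, OpenCV 4.12 (cv2) and the standard library are available. Lean on these libraries where they do the work, as an engineer would, in place of code of your own. Each camera call takes 0.05 s, during which the arm holds its last target. There are 200 camera calls.

TASK

Push the two loose aluminium sleeves, one after the other and standing up, into the lane between the guide rails behind the sleeve that is already there, until all three are closed up in single file against the blue end stop. Then take the mallet and strike the red-capped sprung pin fully home with a brisk blow, so that it locks the first sleeve; drive it with the mallet only, not with the hand. Finally stand the mallet back on its rubber pad, head down as it was, with the whole head on the pad, let go of it, and leave the other things on the bench where they are.

Things in the scene. Friction and masses are not known exactly. Their poses are not given: they have to be found in the camera images.
- jig: Clamping jig fixed to the bench: two low bare-aluminium guide rails, a blue end stop and a blue bridge. Origin at bench level on the lane's centre line; x runs along the lane from the open mouth to the stop, y across, z up. Lane 48 mm wide; rails 12 wide, 12 high, straight from x = -75 to +70. Three sleeves closed up against the stop have their centres at x = 48, 4 and -40.
- lane_mouth (a point): Middle of the lane's open mouth at bench level (x = -118 mm, y = 0 of the jig). Here the flared rails stand about 85 mm apart; they narrow to the 48 mm lane at x = -75. Jig axes.
- stop_face (a point): Middle of the end stop's inner face at bench level (x = 70 mm, y = 0 of the jig); the stop is 40 mm high, 84 wide, 25 thick. Jig axes.
- bridge_top (a point): Middle of the top of the bridge beam, 76 mm above the bench, at x = 48, y = 0 of the jig. The beam is 30 mm wide along the lane, 124 long across it, 12 thick (64 mm free under it), on two posts 20 mm wide centred at y = -52 and +52. The pin runs through it.
- lock_pin (a joint): Travel of the sprung locking pin, m: 0 up, 0.024 fully home (cap on the beam); starts at 0 to 0.006. A spring lifts it but a collet grips it, so it stays where driven; 6 to 8 N move it. Shaft 12 mm, vertical; foot 58 mm above the bench when up, 34 when home: it enters only the bore of a sleeve right at the stop. A blow should move it faster than 0.05 m/s, not creep it down.
- pin_top (a point): Centre of the top face of the pin's flat red cap (diameter 32 mm, 10 thick); 110 mm above the bench when fully up, 86 when fully home.
- sleeve_front: Bare aluminium sleeve (tube), outer diameter 44 mm, bore 22, 50 high, 0.15 kg, standing upright in the lane already, short of the stop; it becomes the first of the file, under the pin. Origin under its centre, z up.
- sleeve_a: Same kind of sleeve, standing loose on the bench before the lane's mouth. Origin under its centre, z up.
- sleeve_b: Same kind of sleeve, the other loose one. Origin under its centre, z up.
- mallet: Dead-blow mallet, 0.34 kg. Orange head with black faces, 52 x 52 mm, 72 high, standing on its lower face; origin at that face's centre, z up. The black handle, 24 mm wide (y), 28 tall, sticks out level along the mallet's -x, from x = -26 to -180, its centre line 36 mm above the lower face. Centre of mass 12 mm from the head's axis towards the handle.
- mallet_grip (a point): Point on the handle's centre line, 65 mm from the head's axis (x = -65, z = 36 of the mallet): a good place to pinch the handle from above, and there is free space for the fingers.
- pad: Black rubber pad fixed to the bench, 120 x 120 mm, 6 thick, on which the mallet stands; origin under its centre.
- oil_bottle: green oil bottle with red cap, diameter 52, 140 tall, standing (bystander; sizes in mm); origin under its centre
- wrench: steel spanner, 190 long, lying flat (bystander; sizes in mm); origin on its underside
- offcut: dark steel offcut, 70 x 45 x 30 high (bystander; sizes in mm); origin under its centre
- tape_puck: yellow round tape measure, diameter 64, 35 high (bystander; sizes in mm); origin under its centre
- brass_ring: small brass ring, outer diameter 34, 18 high, not one of the sleeves (bystander; sizes in mm); origin under its centre
- screwdriver: screwdriver with yellow handle, 200 long, lying flat (bystander; sizes in mm); origin on its underside
- bolt_bin: open blue parts bin, 130 x 100 x 50 high (bystander; sizes in mm); origin under its centre
There are look-alikes about, which are no part of the job. What is shaped like the sleeve_a but pink is not meant. What is shaped like the mallet but purple is not meant.

How it is judged:
By the outcome, as a careful person would: the job done as asked, in the order asked, and still so for the second after the job is handed in, with the robot touching nothing.
It also fails if it takes over 67 s, if anything falls off the work surface, if the arm or the gripper's body presses on something with over 40 N, if the wrist force passes 120 N, or if a joint passes its speed limit or range.

## Working session

There is one attempt and no reset: what is moved stays moved. The work goes in short steps, Python scripts to look and compute and a tool call to move; the robot and the scene stay as the last step left them, time stands still between calls to the robot, and variables do not carry over. Pictures are saved under pics/ and viewed, at most 10 in all, crops included, and the job is handed in when it is done.

Besides the shell and the picture viewer there is one more tool, called after "Call:" as name(argument=value, ...) on one line, values as JSON. step_arm: Moves the arm, as the interface text tells. Its arguments: {"type":"object","properties":{"plan":{"type":"array","items":{"type":"number"}},"hand":{"type":"number"},"newtons":{"type":"number"}},"required":["plan"]}

```bash
mkdir -p pics; cat > h.py <<'E'
import numpy as np, cv2
from scipy.spatial.transform import Rotation as R
from workcell import sensors, viewer, env
def rot(a):
    a=np.array(a,float)
    if a.shape==(3,3): return a
    if a.size==4: return R.from_quat(a).as_matrix()
    return R.from_euler('xyz',a,degrees=True).as_matrix()
def ray(p,uv):
    d=np.array([(uv[0]-p['cx'])/p['fx'],(uv[1]-p['cy'])/p['fy'],1.])
    return np.array(p['position'],float),rot(p['attitude'])@d
def onz(p,uv,z):
    o,d=ray(p,uv); return o+d*(z-o[2])/d[2]
def proj(p,X):
    c=rot(p['attitude']).T@(np.array(X,float)-np.array(p['position']))
    return np.array([p['fx']*c[0]/c[2]+p['cx'],p['fy']*c[1]/c[2]+p['cy']])
E
python3 - <<'E'
from h import *
Z=dict(jig=0,lane_mouth=0,stop_face=0,bridge_top=76,pin_top=108,sleeve_a=0,mallet=6,mallet_grip=42,pad=0,oil_bottle=0,wrench=0,offcut=0,tape_puck=0,brass_ring=0,screwdriver=0,bolt_bin=0)
for n in ['scene','side']:
    p=viewer.grab_frame(n); print(n,p['position'],p['attitude'],p['fx'])
    cv2.imwrite(f'pics/{n}0.png',p['img'][:,:,::-1])
    for k,z in Z.items():
        for r in viewer.pinpoint(k,p)[:5]:
            if r['score']>.3: print(k,round(r['score'],2),np.round(r['location']),np.round(onz(p,r['location'],z)))
print(sensors.state())
E
```

```text
scene [1113.6768157  1029.30655328 1213.92973376] [-133.54752688    1.22706495  147.89315435] 557.3861574449821
jig 0.74 [332. 282.] [528. 126.   0.]
lane_mouth 0.85 [310. 257.] [531.   7.   0.]
stop_face 0.83 [347. 297.] [526. 196.   0.]
stop_face 0.42 [254. 267.] [693. -50.   0.]
bridge_top 0.67 [341. 270.] [522. 160.  76.]
pin_top 0.62 [342. 263.] [521. 164. 108.]
sleeve_a 0.82 [294. 220.] [ 484. -167.    0.]
sleeve_a 0.66 [315. 208.] [ 397. -180.    0.]
sleeve_a 0.58 [257. 220.] [ 587. -234.    0.]
mallet 0.82 [382. 348.] [549. 392.   6.]
mallet 0.71 [504. 324.] [231. 505.   6.]
mallet_grip 0.91 [493. 298.] [217. 442.  42.]
mallet_grip 0.72 [407. 335.] [489. 413.  42.]
mallet_grip 0.42 [333. 283.] [549. 161.  42.]
mallet_grip 0.4 [342. 266.] [492. 122.  42.]
pad 0.71 [378. 351.] [560. 391.   0.]
pad 0.44 [331. 281.] [529. 120.   0.]
oil_bottle 0.55 [226. 281.] [787. -49.   0.]
wrench 0.75 [372. 282.] [434. 190.   0.]
wrench 0.46 [328. 372.] [702. 372.   0.]
wrench 0.33 [273. 166.] [ 402. -460.    0.]
offcut 0.52 [208. 202.] [ 683. -407.    0.]
tape_puck 0.7 [278. 167.] [ 387. -44
[... 1198 characters left out ...]
] [785. 121.   0.]
{'time_s': 1.7, 'qpos': array([-1.14566953e+00,  1.83115400e+01,  8.96390601e+01,  1.15951243e-03,
        7.20416166e+01, -1.14346836e+00]), 'qvel': array([-0.09199947, -0.05770373,  0.00406178, -0.01520362, -0.02552604,
        0.08382584]), 'effort': array([ 2.22573444e-04, -4.12340641e+01, -2.32226068e+01,  7.27621070e-02,
        3.76546977e-02, -1.12409717e-05]), 'ee_pos': array([5.75027685e+02, 8.87623047e-03, 2.27979132e+02]), 'ee_rot': array([ 1.79992196e+02, -9.47526835e-04,  8.99974415e+01]), 'force': array([-0.16201782,  0.30658511,  1.03893808]), 'torque': array([-0.00771799, -0.00302481,  0.01057645]), 'gripper_force': 0.0, 'gripper_width': 91.37129135766314}
```

View pics/scene0.png

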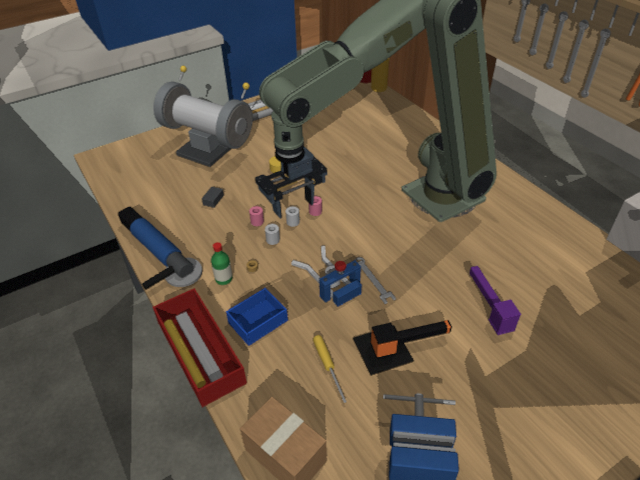

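View pics/side0.png

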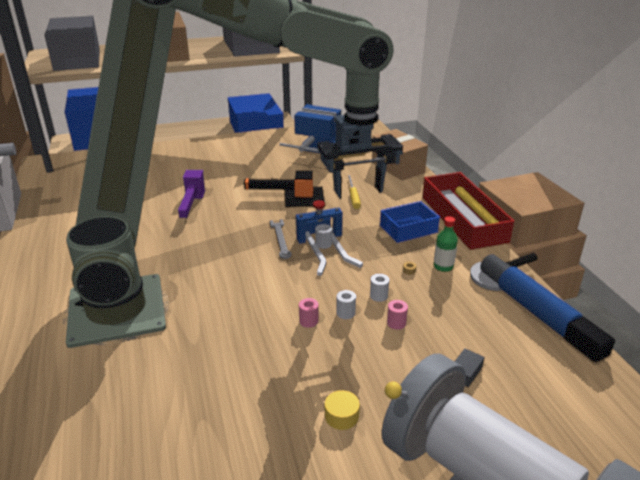

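The scene shows the silver sleeves at about (293,216) and (273,234), and the pink ones at (257,215) and (316,206). In the side view the silver ones are at (345,305) and (380,288). The jig is at (340,280), the orange mallet at (385,342) and the purple one at (500,310). Next I'll refine these with the wrist camera.

```bash
python3 - <<'E'
from h import *
p=viewer.grab_frame('wrist'); print(p['position'],p['attitude'],p['fx'])
cv2.imwrite('pics/w0.png',p['img'][:,:,::-1])
for k,z in dict(jig=0,lane_mouth=0,stop_face=0,bridge_top=76,pin_top=108,sleeve_a=0,sleeve_front=0,brass_ring=0).items():
    for r in viewer.pinpoint(k,p)[:5]:
        if r['score']>.3: print(k,round(r['score'],2),np.round(r['location']),np.round(onz(p,r['location'],z),1))
E
```

```text
[576.01308031  77.2192507  386.22082095] [ 1.64165191e+02 -4.67667393e-03  3.14009500e-02] 388.0188796662381
jig 0.48 [521. 262.] [792.9 -57.2   0. ]
bridge_top 0.9 [249.   1.] [529.4 164.1  76. ]
sleeve_a 0.88 [326. 398.] [ 589.5 -226.4    0. ]
sleeve_a 0.76 [328. 323.] [ 591.  -128.4    0. ]
sleeve_front 0.85 [266.  75.] [530.6 124.9   0. ]
brass_ring 0.85 [435. 253.] [701.9 -47.8   0. ]
```

View pics/w0.png

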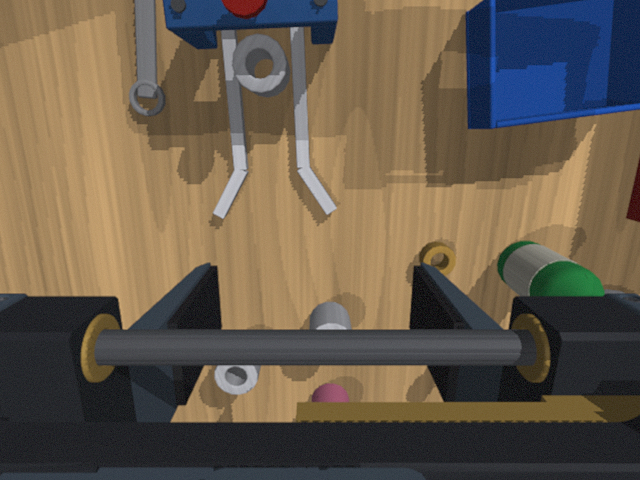

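The wrist view shows the rails from (240,165) and (300,165) up to the bridge, with the front sleeve at (260,63). The flared tips are at (218,213) and (332,210).

Call:
step_arm(plan=[-4,-0.6,0,0,0,0,-4,-0.6,0,0,0,0,-4,-0.6,0,0,0,0,-4,-0.6,0,0,0,0,-4,-0.6,0,0,0,0])

```text
time_s: 2.57
ee_pos: [544.5, -201.6, 228.1]
ee_rot: [180.0, 0.0, 90.0]
force: [0.6, -0.0, -0.1]
gripper_width: 91.2
gripper_force: 0.0
```

Call:
step_arm(plan=[-4,-0.6,0,0,0,0,0,0,0,0,0,0,0,0,0,0,0,0])

```text
time_s: 2.82
ee_pos: [538.5, -241.9, 227.7]
ee_rot: [-180.0, -0.0, 89.8]
force: [0.1, 0.3, -0.6]
gripper_width: 91.0
gripper_force: 0.0
```

```bash
python3 - <<'E'
from h import *
p=dict(position=[576.01308031,77.2192507,386.22082095],attitude=[164.165191,-.00467667,.0314],fx=388.02,fy=388.02,cx=320,cy=240)
im=cv2.imread('pics/w0.png')
q=viewer.grab_frame('wrist'); p['cx'],p['cy'],p['fy']=q['cx'],q['cy'],q['fy']
g=cv2.cvtColor(im,cv2.COLOR_BGR2GRAY).astype(int)
for r in (40,120,130,140,150):
    print(r,g[r,218:320:1].tolist() if r in(120,) else '')
for uv in [(235,30),(246,165),(290,28),(297,165),(218,215),(332,211)]: print(uv,np.round(onz(p,uv,12),1))
print(q['position'],q['attitude'],sensors.state()['ee_pos'])
cv2.imwrite('pics/w1.png',q['img'][:,:,::-1])
for k in ['sleeve_a','lane_mouth','jig']:
    for r in viewer.pinpoint(k,q)[:5]+viewer.boxes_of(k,q)[:5]:
        if r['score']>.3: print(k,round(r['score'],2),np.round(r['location']),np.round(onz(q,r['location'],0),1))
E
```

```text
40 
120 [75, 83, 82, 81, 81, 77, 79, 74, 76, 81, 79, 92, 99, 105, 101, 104, 104, 105, 104, 103, 103, 107, 109, 101, 86, 73, 74, 78, 82, 81, 84, 83, 86, 82, 82, 85, 85, 90, 87, 79, 85, 84, 84, 85, 82, 79, 84, 83, 79, 82, 84, 79, 82, 82, 80, 82, 81, 82, 79, 80, 80, 82, 83, 80, 83, 81, 90, 90, 88, 90, 86, 84, 82, 88, 86, 84, 97, 134, 154, 152, 155, 156, 154, 159, 153, 154, 153, 155, 159, 147, 116, 121, 126, 128, 125, 127, 130, 133, 137, 138, 134, 131]
130 
140 
150 
(235, 30) [506.4 159.9  12. ]
(246, 165) [510.4  44.1  12. ]
(290, 28) [554.2 161.5  12. ]
(297, 165) [558.9  44.1  12. ]
(218, 215) [480.5  -4.5  12. ]
(332, 211) [ 5.927e+02 -4.000e-01  1.200e+01]
[ 539.82413456 -164.71572247  385.99603611] [ 1.64188175e+02  5.61168271e-03 -1.95390757e-01] [ 538.772155   -240.36221508  227.77507444]
sleeve_a 0.74 [370.  84.] [ 591.4 -124.6    0. ]
sleeve_a 0.73 [178. 128.] [ 408.8 -162.9    0. ]
sleeve_a 0.71 [273. 122.] [ 499.6 -158.3    0. ]
sleeve_a 0.59 [368. 190.] [ 592.5 -223.2    0. ]
sleeve_a 0.93 [262. 123.] [ 488.7 -158.9    0. ]
sleeve_a 0.76 [375. 200.] [ 600.1 -233.4    0. ]
sleeve_a 0.69 [382.  78.] [ 601.4 -119.2    0. ]
sleeve_a 0.68 [200. 403.] [ 404.2 -473.7    0. ]
sleeve_a 0.66 [163. 128.] [ 394.2 -163.8    0. ]
```

View pics/w1.png

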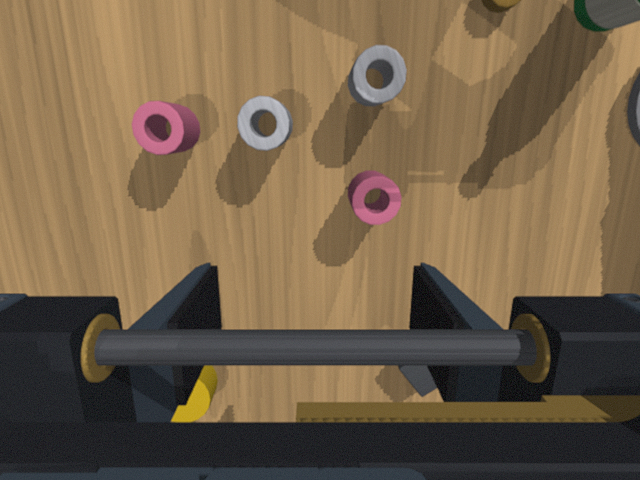

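The top rings (z=50) are centred at A (263.5,122) and B (379.5,73), and the pink ones are at (160,127) and (375,198). From the rail edges, the lane axis has yaw of about 92.1° with its origin near (532,118).

```bash
python3 - <<'E'
from h import *
q=viewer.grab_frame('wrist')
g=cv2.cvtColor(q['img'],cv2.COLOR_RGB2HSV)
m=((g[:,:,1]<40)&(g[:,:,2]>120)).astype(np.uint8); m[260:]=0
for c in cv2.findContours(m,cv2.RETR_EXTERNAL,cv2.CHAIN_APPROX_NONE)[0]:
    if cv2.contourArea(c)>500:
        e=cv2.fitEllipse(c); print(e,onz(q,e[0],50))
for uv in [(263.5,122),(379.5,73),(160,127)]: print(uv,np.round(onz(q,uv,50),1))
E
```

```text
((262.8681335449219, 126.47110748291016), (51.95036697387695, 52.97344207763672), 172.28611755371094) [ 496.78149481 -159.72914244   50.        ]
((378.61700439453125, 78.63261413574219), (51.62017059326172, 56.67948532104492), 16.677194595336914) [ 591.40871364 -122.42952611   50.        ]
(263.5, 122) [ 497.4 -156.2   50. ]
(379.5, 73) [ 591.9 -118.2   50. ]
(160, 127) [ 411.1 -160.4   50. ]
```

Call:
step_arm(plan=[4.1,-2.1,0,0,0,0,4.1,-2.1,0,0,0,0,0,0,4,0,0,0,0,0,4,0,0,0,0,0,4,0,0,0], hand=7)

```text
time_s: 3.63
ee_pos: [501.6, -164.8, 108.1]
ee_rot: [179.8, 0.1, 90.1]
force: [0.2, -1.0, -0.4]
gripper_width: 70.2
gripper_force: 0.0
```

```bash
python3 - <<'E'
from h import *
s=sensors.state();print(s['ee_pos'],s['ee_rot'],s['force'],s['gripper_width'])
q=viewer.grab_frame('wrist')
for k in ['sleeve_a']:
    for r in viewer.pinpoint(k,q)[:5]: print(k,round(r['score'],2),np.round(r['location']),np.round(onz(q,r['location'],0),1))
print(proj(q,[496.5,-158,50]), proj(q,[591.5,-120,50]))
p=viewer.grab_frame('side')
a,b=proj(p,[496.5,-158,25]).astype(int); c=cv2.resize(p['img'][b-70:b+70,a-90:a+110],None,fx=2,fy=2)
w=cv2.resize(q['img'],(400,300))
o=np.zeros((300,800,3),np.uint8); o[:280,:400]=c; o[:,400:]=w
cv2.imwrite('pics/w2.png',o[:,:,::-1])
E
```

```text
[ 501.57636835 -164.75904362  108.09704437] [1.79771067e+02 8.15005762e-02 9.01268230e+01] [ 0.24338737 -0.99612041 -0.39931702] 70.23408542359843
sleeve_a 0.96 [442. 184.] [ 590.1 -124.2    0. ]
sleeve_a 0.87 [307. 237.] [ 497.3 -161.6    0. ]
sleeve_a 0.75 [182. 237.] [ 408.6 -162.3    0. ]
[304.25894841 253.65843707] [473.58526498 189.34053175]
```

View pics/w2.png

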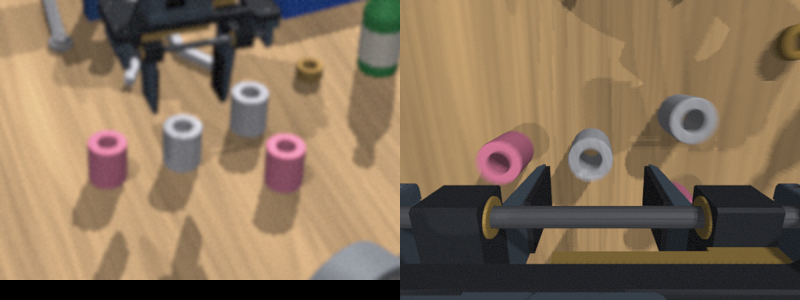

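The left crop shows both silver sleeves between the pink ones. In the wrist view sleeve A's ring is at (304,251), within 3 px of the predicted position.

Call:
step_arm(plan=[0,0,2,0,0,0,0,0,0,0,0,0])

```text
time_s: 3.95
ee_pos: [501.4, -165.8, 88.3]
ee_rot: [-180.0, -0.0, 90.0]
force: [-0.9, 1.0, -1.0]
gripper_width: 69.9
gripper_force: 0.0
```

Call:
step_arm(plan=[0.8,-0.5,1,0,0,0,0,0,2,0,0,0,0,0,2,0,0,0,0,0,0.6,0,0,0,0,0,0,0,0,0])

```text
time_s: 4.37
ee_pos: [496.5, -158.0, 32.6]
ee_rot: [180.0, -0.0, 90.0]
force: [-0.9, 1.0, 0.1]
gripper_width: 70.1
gripper_force: 0.0
```

Call:
step_arm(plan=[0,0,0,0,0,0,0,0,0,0,0,0,0,0,0,0,0,0,0,0,0,0,0,0], hand=3.8, newtons=20)

```text
time_s: 4.7
ee_pos: [496.7, -158.1, 33.0]
ee_rot: [179.9, 0.0, 90.0]
force: [-0.1, 0.4, 0.7]
gripper_width: 46.1
gripper_force: 0.0
```

Call:
step_arm(plan=[0,0,0,0,0,0,1.5,0.5,0,0,0,0,2.5,0.8,0,0,0,0,2.5,0.8,0,0,0,0,2.5,0.8,0,0,0,0])

```text
time_s: 5.12
ee_pos: [525.8, -67.7, 32.8]
ee_rot: [179.9, 0.1, 90.0]
force: [-0.5, -2.5, 3.3]
gripper_width: 42.7
gripper_force: 20.0
```

Call:
step_arm(plan=[2.5,0.8,0,0,0,0,1.3,0.4,0,0,0,-0.037,0,0,0,0,0,0])

```text
time_s: 5.37
ee_pos: [538.7, -27.5, 32.9]
ee_rot: [179.8, -0.1, 92.4]
force: [0.6, 3.4, 6.0]
gripper_width: 43.0
gripper_force: 20.0
```

```bash
python3 - <<'E'
from h import *
s=sensors.state();print(s['ee_pos'],s['ee_rot'],s['force'],s['gripper_width'],s['gripper_force'])
q=viewer.grab_frame('wrist')
print(q['position'],q['attitude'],q['cx'],q['cy'],q['fy'])
cv2.imwrite('pics/w3.png',q['img'][:,:,::-1])
for k,z in dict(sleeve_front=0,stop_face=0,bridge_top=76,pin_top=107).items():
    for r in viewer.pinpoint(k,q)[:3]: print(k,round(r['score'],2),np.round(r['location']),np.round(onz(q,r['location'],z),1))
E
```

```text
[538.68972873 -27.49153232  32.87469857] [ 1.79825202e+02 -5.71141737e-02  9.23701090e+01] [0.6472152  3.43879641 5.96452023] 42.997586905467244 20.00142429722473
[536.02957372  49.50661556 191.1797412 ] [164.22256157  -0.1771429    2.40466449] 315.0680540220865 238.870832503875 388.0188796662381
bridge_top 0.16 [315. 286.] [538.5   1.5  76. ]
```

View pics/w3.png

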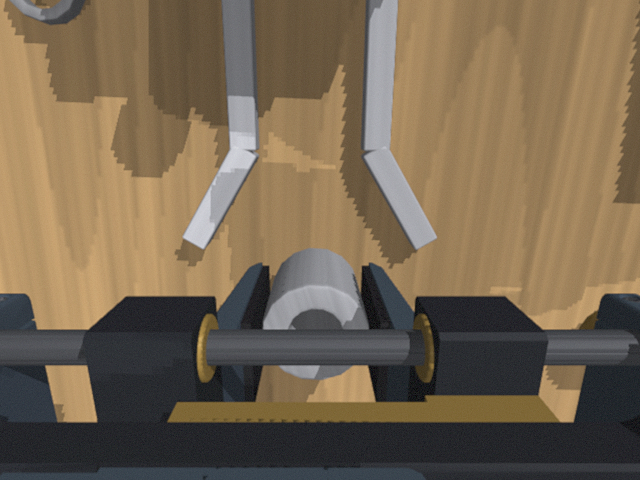

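The wrist view is clear: rail inner edges at (257,148) and (364,148), and (253,0) and (368,0) at the top. Sleeve A sits upright in the jaws, just before the mouth.

```bash
python3 - <<'E'
from h import *
q=dict(position=[536.03,49.507,191.18],attitude=[164.22256,-.17714,2.40466],cx=315.07,cy=238.87,fx=388.02,fy=388.02)
for uv in [(253,0),(257,148),(368,0),(364,148),(195,245),(426,243)]: print(uv,np.round(onz(q,uv,12),1))
E
```

```text
(253, 0) [509.1  99.2  12. ]
(257, 148) [510.8  40.3  12. ]
(368, 0) [556.1 101.2  12. ]
(364, 148) [558.9  42.3  12. ]
(195, 245) [481.1  -6.5  12. ]
(426, 243) [592.2  -0.9  12. ]
```

Call:
step_arm(plan=[1,-0.12,0,0,0,0,2,0,0,0,0,0,2,0,0,0,0,0,2,0,0,0,0,0,1.5,0,0,0,0,0])

```text
time_s: 6.03
ee_pos: [533.2, 55.2, 32.8]
ee_rot: [179.9, 0.1, 92.2]
force: [0.5, -4.7, 6.6]
gripper_width: 42.7
gripper_force: 20.0
```

Call:
step_arm(plan=[1.5,0,0,0,0,0,1.2,0,0,0,0,0,1,0,0,0,0,0,0.5,0,0,0,0,0,0,0,0,0,0,0])

```text
time_s: 6.45
ee_pos: [531.6, 97.5, 32.8]
ee_rot: [179.9, 0.0, 92.2]
force: [0.5, -0.2, 6.9]
gripper_width: 42.7
gripper_force: 20.0
```

Call:
step_arm(plan=[0,0,0,0,0,0,0,0,0,0,0,0,0,0,0,0,0,0,0,0,-2,0,0,0,0,0,-3,0,0,0], hand=7)

```text
time_s: 6.87
ee_pos: [528.4, 96.4, 79.5]
ee_rot: [-179.5, 0.1, 92.1]
force: [0.3, 0.4, -0.1]
gripper_width: 69.8
gripper_force: 0.0
```

Call:
step_arm(plan=[0,0,-3,0,0,0,-3.66,0.86,0,0,0,0,-3.66,0.86,0,0,0,0,-3.66,0.86,0,0,0,0,-3.66,0.86,0,0,0,0])

```text
time_s: 7.28
ee_pos: [570.7, -49.5, 111.9]
ee_rot: [-180.0, -0.0, 92.2]
force: [1.3, -0.1, -0.9]
gripper_width: 70.3
gripper_force: 0.0
```

Call:
step_arm(plan=[-3.66,0.86,0,0,0,0,-3.66,0.86,0,0,0,0,0,0,0,0,0,0])

```text
time_s: 7.53
ee_pos: [592.3, -126.8, 111.5]
ee_rot: [179.9, 0.2, 91.8]
force: [0.2, 0.3, 0.5]
gripper_width: 70.1
gripper_force: 0.0
```

```bash
python3 - <<'E'
from h import *
s=sensors.state();print(s['ee_pos'],s['ee_rot'],s['force'],s['gripper_width'],s['gripper_force'])
q=viewer.grab_frame('wrist')
cv2.imwrite('pics/w4.png',q['img'][:,:,::-1])
print(proj(q,[591.5,-120,50]))
for r in viewer.pinpoint('sleeve_b',q)[:3]: print(round(r['score'],2),np.round(r['location']),np.round(onz(q,r['location'],0),1))
p=viewer.grab_frame('side')
for r in viewer.pinpoint('sleeve_b',p)[:5]: print(round(r['score'],2),np.round(r['location']),np.round(onz(p,r['location'],0),1))
a,b=320,250
c=cv2.resize(p['img'][b-75:b+75,a-100:a+100],(400,300),interpolation=cv2.INTER_CUBIC)
o=np.hstack([c,cv2.resize(q['img'],(400,300))])
cv2.imwrite('pics/w4.png',o[:,:,::-1])
E
```

```text
[ 592.31710927 -126.84361137  111.50509432] [1.79891533e+02 1.75423150e-01 9.18340372e+01] [0.24114248 0.33924351 0.48517415] 70.05349059296759 0.0
[312.10387974 251.49226696]
0.91 [ 62. 278.] [ 406.4 -162.8    0. ]
0.78 [310. 360.] [ 593.  -226.5    0. ]
0.57 [312. 239.] [ 591.3 -126.9    0. ]
0.9 [307. 320.] [ 407.6 -160.5   -0. ]
0.88 [375. 298.] [ 582.  -127.4    0. ]
0.79 [397. 323.] [ 595.8 -227.1    0. ]
0.65 [327. 250.] [531.5  95.1   0. ]
```

View pics/w4.png

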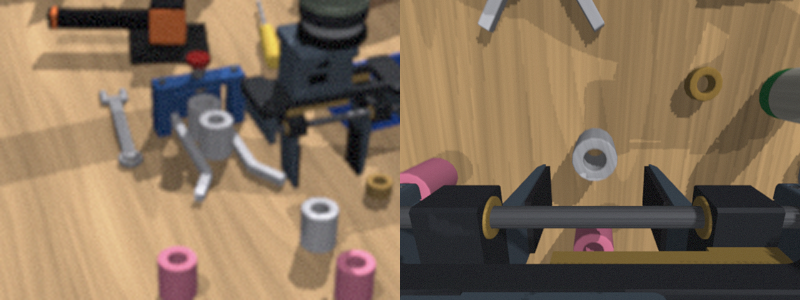

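Sleeve B's ring is at (312,253) against a predicted (312,251). In the side crop sleeve A stands upright in the lane behind the front one.

Call:
step_arm(plan=[0.6,-0.1,2,0,0,0,0,0,2.5,0,0,0,0,0,2.3,0,0,0,0,0,1.05,0,0,0,0,0,0,0,0,0])

```text
time_s: 8.15
ee_pos: [587.4, -112.8, 31.0]
ee_rot: [-179.7, -0.1, 92.2]
force: [-0.6, 0.1, 1.1]
gripper_width: 69.7
gripper_force: 0.0
```

Call:
step_arm(plan=[0,0,0,0,0,0,0,0,0,0,0,0,0,0,0,0,0,0,0,0,0,0,0,0,0,0,0,0,0,0], hand=3.8)

```text
time_s: 8.57
ee_pos: [590.3, -114.6, 34.7]
ee_rot: [179.9, 0.0, 92.1]
force: [0.2, 0.1, 2.9]
gripper_width: 42.9
gripper_force: 20.0
```

Call:
step_arm(plan=[1.2,-0.7,0,0,0,0,2,-1.15,0,0,0,0,2.1,-1.2,0,0,0,0,2.1,-1.2,0,0,0,0,1.25,-0.7,0,0,0,0])

```text
time_s: 8.98
ee_pos: [536.4, -28.4, 34.7]
ee_rot: [179.8, 0.0, 92.2]
force: [0.5, -2.6, 4.2]
gripper_width: 43.0
gripper_force: 20.0
```

Call:
step_arm(plan=[0,0,0,0,0,0,0,0,0,0,0,0])

```text
time_s: 9.15
ee_pos: [535.7, -27.7, 34.7]
ee_rot: [-180.0, -0.1, 92.1]
force: [-2.6, 4.9, 9.9]
gripper_width: 42.7
gripper_force: 20.0
```

Call:
step_arm(plan=[1.4,0.17,0,0,0,0,1.8,0,0,0,0,0,1.8,0,0,0,0,0,1.8,0,0,0,0,0,1.2,0,0,0,0,0])

```text
time_s: 9.57
ee_pos: [535.7, 49.8, 34.8]
ee_rot: [179.9, 0.2, 92.3]
force: [-0.5, -3.2, 8.8]
gripper_width: 42.6
gripper_force: 20.0
```

Call:
step_arm(plan=[0.8,0,0,0,0,0,0.8,0,0,0,0,0,0.5,0,0,0,0,0,0,0,0,0,0,0])

```text
time_s: 9.9
ee_pos: [534.7, 71.3, 34.8]
ee_rot: [179.9, 0.1, 92.2]
force: [-1.9, -2.9, 8.7]
gripper_width: 42.8
gripper_force: 20.0
```

Call:
step_arm(plan=[0.3,0,0,0,0,0,0.3,0,0,0,0,0,0.2,0,0,0,0,0])

```text
time_s: 10.15
ee_pos: [534.5, 77.9, 34.8]
ee_rot: [180.0, 0.2, 92.2]
force: [-0.9, -8.0, 9.8]
gripper_width: 42.9
gripper_force: 20.0
```

Call:
step_arm(plan=[0.2,0,0,0,0,0,0.1,0,0,0,0,0])

```text
time_s: 10.32
ee_pos: [534.3, 80.8, 34.8]
ee_rot: [180.0, 0.2, 92.2]
force: [-0.6, -7.6, 9.7]
gripper_width: 42.7
gripper_force: 20.0
```

Call:
step_arm(plan=[0.2,0,0,0,0,0,0,0,0,0,0,0])

```text
time_s: 10.48
ee_pos: [534.3, 83.0, 34.8]
ee_rot: [179.9, 0.1, 92.2]
force: [0.1, -7.0, 9.4]
gripper_width: 42.6
gripper_force: 20.0
```

Call:
step_arm(plan=[0.2,0,0,0,0,0,0.1,0,0,0,0,0])

```text
time_s: 10.65
ee_pos: [534.2, 85.7, 34.8]
ee_rot: [180.0, 0.2, 92.2]
force: [-1.3, -6.2, 9.1]
gripper_width: 42.7
gripper_force: 20.0
```

Call:
step_arm(plan=[0.2,0,0,0,0,0,0,0,0,0,0,0])

```text
time_s: 10.82
ee_pos: [534.2, 86.9, 34.6]
ee_rot: [180.0, 0.2, 92.3]
force: [0.0, -11.5, 8.3]
gripper_width: 42.9
gripper_force: 19.9
```

Call:
step_arm(plan=[0.2,0,0,0,0,0,0,0,0,0,0,0])

```text
time_s: 10.98
ee_pos: [533.8, 88.4, 34.0]
ee_rot: [-180.0, 0.3, 92.3]
force: [0.1, -12.4, 4.9]
gripper_width: 42.8
gripper_force: 20.0
```

Call:
step_arm(plan=[0.2,0,0,0,0,0,0,0,0,0,0,0])

```text
time_s: 11.15
ee_pos: [533.1, 89.7, 33.6]
ee_rot: [-179.9, 0.4, 92.3]
force: [0.4, -14.5, 2.3]
gripper_width: 42.6
gripper_force: 20.0
```

Call:
step_arm(plan=[0,0,0,0,0,0,0,0,0,0,0,0,0,0,0,0,0,0,0,0,-3,0,0,0,0,0,-4,0,0,0], hand=6.5)

```text
time_s: 11.57
ee_pos: [531.0, 93.2, 101.0]
ee_rot: [-179.5, 0.0, 92.1]
force: [0.9, -0.6, 0.1]
gripper_width: 65.0
gripper_force: 0.0
```

Call:
step_arm(plan=[-2.5,0,-3,0,0,0,-2.5,0,-3,0,0,0,-2.5,0,-3,0,0,0,0,0,0,0,0,0])

```text
time_s: 11.9
ee_pos: [540.1, 15.4, 199.7]
ee_rot: [179.3, 0.1, 92.0]
force: [1.1, 0.5, 0.2]
gripper_width: 64.9
gripper_force: 0.0
```

```bash
python3 - <<'E'
from h import *
s=sensors.state();print(s['time_s'],s['ee_pos'],s['ee_rot'],s['force'])
q=viewer.grab_frame('wrist')
for n,X in dict(B=[0,-40],A=[0,4]).items():
    pass
def J(x,y,z):
    t=np.radians(92.2); return [532+x*np.cos(t)-y*np.sin(t),116.3+x*np.sin(t)+y*np.cos(t),z]
for x in (-40,4,48): print(x,proj(q,J(x,0,50)))
print('pin',proj(q,J(48,0,107)),'beam front edge',proj(q,J(33,0,76)))
im=q['img'].copy()
for x in (-40,4,48):
    pts=np.array([proj(q,J(x+22*np.cos(a),22*np.sin(a),50)) for a in np.linspace(0,6.28,30)]).astype(int)
    cv2.polylines(im,[pts],True,(0,255,0))
cv2.imwrite('pics/w5.png',np.hstack([cv2.resize(im[:300,160:480],(400,375)),cv2.resize(q['img'][:300,160:480],(400,375))])[:,:,::-1])
E
```

```text
11.9 [540.13527613  15.4245875  199.65803757] [1.79304210e+02 1.07261651e-01 9.19892233e+01] [1.1086895  0.48282888 0.17600296]
-40 [305.57220527 150.06613288]
4 [304.98827464  89.39621229]
48 [304.35324237  23.41687266]
pin [302.91831869  -2.48608552] beam front edge [304.03013055  38.56864293]
```

View pics/w5.png

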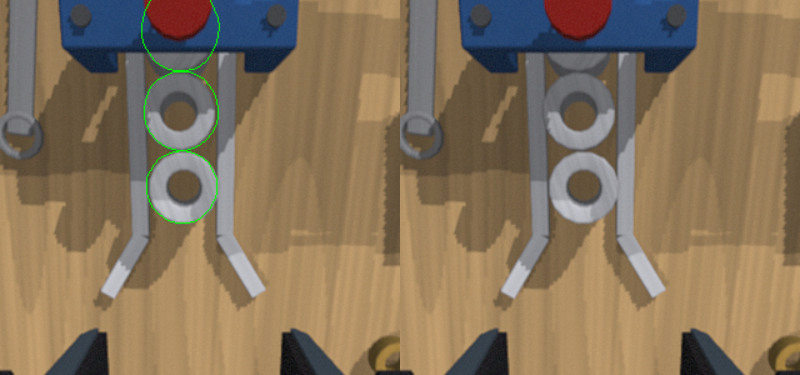

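All three rings match the expected closed-up outlines exactly, and the red cap is where the jig pose predicts. Next is the mallet.

Call:
step_arm(plan=[3.8,0,-0.4,0,0,0,3.8,0,-0.4,0,0,0,3.8,0,-0.4,0,0,0,3.8,0,-0.4,0,0,0,3.8,0,-0.4,0,0,0])

```text
time_s: 12.37
ee_pos: [528.1, 210.5, 211.9]
ee_rot: [-179.8, 0.0, 92.2]
force: [1.5, 0.2, -0.4]
gripper_width: 64.6
gripper_force: 0.0
```

Call:
step_arm(plan=[3.8,0,-0.4,0,0,0,3.8,0,-0.4,0,0,0,3.8,0,0,0,0,0,0,0,0,0,0,0,0,0,0,0,0,0])

```text
time_s: 12.78
ee_pos: [523.8, 324.3, 219.2]
ee_rot: [-179.8, 0.1, 92.4]
force: [-0.6, -0.7, -1.0]
gripper_width: 65.4
gripper_force: 0.0
```

```bash
python3 - <<'E'
from h import *
s=sensors.state();print(s['time_s'],s['ee_pos'],s['ee_rot'],s['force'])
q=viewer.grab_frame('wrist')
print(q['position'],q['attitude'],q['cx'],q['cy'])
for k,z in dict(mallet=6,mallet_grip=42,pad=0).items():
    for r in viewer.pinpoint(k,q)[:3]: print(k,round(r['score'],2),np.round(r['location']),np.round(onz(q,r['location'],z),1))
cv2.imwrite('pics/w6.png',q['img'][:,:,::-1])
g=cv2.cvtColor(q['img'],cv2.COLOR_RGB2HSV)
m=((g[:,:,0]<18)&(g[:,:,1]>200)&(g[:,:,2]>60)).astype(np.uint8)
for c in cv2.findContours(m,cv2.RETR_EXTERNAL,cv2.CHAIN_APPROX_SIMPLE)[0]:
    if cv2.contourArea(c)>60: print('orange',cv2.contourArea(c),cv2.minAreaRect(c))
E
```

```text
12.7833 [523.77442183 324.28217767 219.18374896] [-1.79803512e+02  8.21810356e-02  9.23743850e+01] [-0.60094975 -0.69511624 -0.98202088]
[522.0909724  401.68244981 377.30750214] [164.0827769    0.19701541   2.40563399] 315.0680540220865 238.870832503875
mallet 0.81 [348. 140.] [551.4 392.8   6. ]
mallet_grip 0.67 [273. 115.] [485.6 410.7  42. ]
pad 0.31 [315. 335.] [529.8 185.7   0. ]
orange 276.0 ((144.05897521972656, 58.744380950927734), (13.041851043701172, 31.70519256591797), 12.994617462158203)
```

View pics/w6.png

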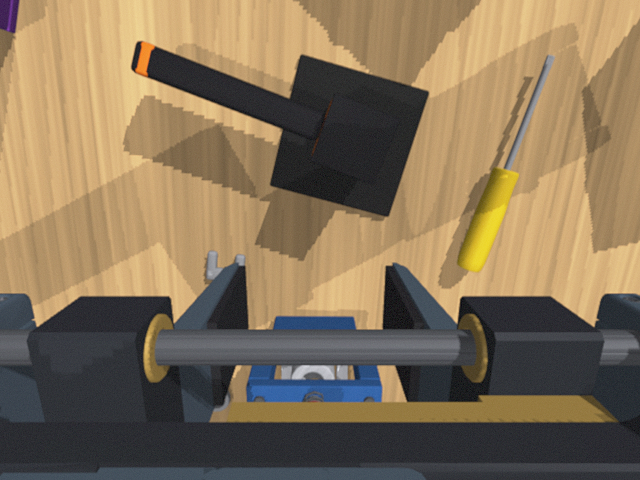

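The wrist view shows the mallet's handle running from its orange tip at (144,58) to the head at about (355,140). The pad corners are at (302,55), (428,92), (388,215) and (271,184). I'll fit the handle line and end numerically.

```bash
python3 - <<'E'
from h import *
q=dict(position=[522.091,401.682,377.3075],attitude=[164.08278,.197015,2.405634],cx=315.07,cy=238.87,fx=388.02,fy=388.02)
im=cv2.imread('pics/w6.png'); g=im.max(2)
U=[];L=[]
for c in range(165,266,4):
    d=np.where(g[30:160,c]<70)[0]+30
    # longest run
    runs=np.split(d,np.where(np.diff(d)>1)[0]+1); r=max(runs,key=len); U.append((c,r[0]-.5)); L.append((c,r[-1]+.5))
P=np.array([onz(q,u,56)[:2] for u in U]); Q=np.array([onz(q,u,28+14)[:2] for u in L])
v=cv2.fitLine(P.astype(np.float32),cv2.DIST_HUBER,0,.01,.01).ravel(); print('upper edge',v, 'L0',U[0],L[0],U[-1],L[-1])
d=v[:2]/np.linalg.norm(v[:2]); d=d if d[0]>0 else -d; yaw=np.degrees(np.arctan2(d[1],d[0])); n=np.array([-d[1],d[0]])
print('yaw',yaw)
c0=v[2:]-12*n   # centre line
# handle end: leftmost dark/orange px around top face
h=cv2.cvtColor(im,cv2.COLOR_BGR2HSV)
m=((h[:,:,1]>120)&(((h[:,:,0]<12)|(h[:,:,0]>172)))).astype(np.uint8); m[200:]=0
n_,lab,st,ce=cv2.connectedComponentsWithStats(m)
for i in range(1,n_):
    if st[i][4]>15: 
        ys,xs=np.where(lab==i); w=np.array([onz(q,(x,y),78)[:2] for x,y in zip(xs,ys)]); s=(w-c0)@d
        w2=np.array([onz(q,(x,y),56)[:2] for x,y in zip(xs,ys)]); s2=(w2-c0)@d
        print(st[i],ce[i],'s78',np.percentile(s,[2,50,98]),'s56',np.percentile(s2,[2,50,98]),'n',np.percentile((w2-c0)@n,[5,95]))
pc=np.array([onz(q,u,6)[:2] for u in [(302,55),(428,92),(388,215),(271,184)]]); print('pad',pc.mean(0),np.linalg.norm(np.diff(pc,axis=0),axis=1),np.degrees(np.arctan2(*(pc[1]-pc[0])[::-1])))
print('c0',c0,'d',d,'pad s,n',(pc.mean(0)-c0)@d,(pc.mean(0)-c0)@n)
for u in [(348,140)]: w=onz(q,u,6)[:2]; print('mallet s,n',(w-c0)@d,(w-c0)@n)
# head top darkness profile along axis at z=78
for s in range(-20,260,4):
    X=c0+d*s; a,b=proj(q,[*X,56]); a2,b2=proj(q,[*X,78]); print(s,g[int(b),int(a)],g[int(b2),int(a2)],end=' | ')
E
```

```text
upper edge [ 9.5131391e-01 -3.0822363e-01  4.4245001e+02  4.4128262e+02] L0 (165, np.float64(50.5)) (165, np.float64(83.5)) (265, np.float64(89.5)) (265, np.float64(121.5))
yaw -17.95221
[134  49   7  24  29] [137.5862069   61.24137931] s78 [-48.02180221 -47.14182872 -46.28771348] s56 [-58.01756487 -57.07291069 -56.15601541] n [-10.09832026   5.49751736]
[312 143   5  11  16] [313.75 148.25] s78 [90.53970951 91.06035517 91.7192819 ] s56 [90.72863403 91.2875487  91.99490853] n [-19.91880421 -12.59298274]
pad [550.95232097 392.90487969] [116.8361474  116.74739587 117.40240728] -12.715530209717874
c0 [438.75134 429.86685] d [ 0.9513139  -0.30822363] pad s,n 118.13090500196498 -0.579444978711245
mallet s,n 119.06162532334022 -0.8005211450644796
-20 46 44 | -16 46 48 | -12 48 46 | -8 44 40 | -4 52 49 | 0 50 49 | 4 47 46 | 8 46 52 | 12 49 51 | 16 44 45 | 20 49 50 | 24 45 48 | 28 49 48 | 32 42 45 | 36 46 45 | 40 44 49 | 44 49 48 | 48 46 47 | 52 50 41 | 56 51 44 | 60 45 42 | 64 50 40 | 68 45 48 | 72 48 47 | 76 49 46 | 80 52 44 | 84 49 45 | 88 37 41 | 92 44 46 | 96 40 42 | 100 38 39 | 104 43 40 | 108 41 44 | 112 47 47 | 116 43 44 | 120 44 43 | 124 41 38 | 128 38 39 | 132 38 39 | 136 41 37 | 140 37 42 | 144 42 37 | 148 37 44 | 152 44 31 | 156 35 39 | 160 44 103 | 164 40 183 | 168 184 182 | 172 188 183 | 176 186 187 | 180 190 195 | 184 185 196 | 188 196 197 | 192 191 171 | 196 197 186 | 200 171 180 | 204 186 192 | 208 180 194 | 212 197 196 | 216 189 185 | 220 195 125 | 224 181 128 | 228 125 106 | 232 124 153 | 236 118 185 | 240 120 214 | 244 159 221 | 248 191 200 | 252 217 214 | 256 223 223 |
```

Call:
step_arm(plan=[0,0,0,0,0,-0.122,0,0,0,0,0,-0.122,0,0,0,0,0,-0.122,0,0,0,0,0,-0.122,0,0,0,0,0,-0.122], hand=6)

```text
time_s: 13.4
ee_pos: [525.8, 320.4, 221.5]
ee_rot: [-180.0, -0.0, 127.3]
force: [-0.5, -0.3, 0.0]
gripper_width: 60.2
gripper_force: 0.0
```

Call:
step_arm(plan=[0,0,0,0,0,-0.122,0,0,0,0,0,-0.122,0,0,0,0,0,-0.122,0,0,0,0,0,-0.122,0,0,0,0,0,-0.122])

```text
time_s: 13.82
ee_pos: [525.8, 320.4, 221.5]
ee_rot: [-180.0, -0.0, 162.2]
force: [-0.2, -0.5, -0.4]
gripper_width: 59.8
gripper_force: 0.0
```

Call:
step_arm(plan=[2.1,2.5,2,0,0,0,2,2.5,2,0,0,0,2,2.4,2,0,0,0,0,0,0,0,0,0,0,0,0,0,0,0])

```text
time_s: 14.23
ee_pos: [489.6, 410.5, 160.0]
ee_rot: [-179.8, -0.1, 162.1]
force: [0.7, -0.2, -0.1]
gripper_width: 59.7
gripper_force: 0.0
```

Call:
step_arm(plan=[0.18,0.28,3,0,0,0,0,0,3,0,0,0,0,0,3,0,0,0,0,0,2,0,0,0,0,0,1.3,0,0,0])

```text
time_s: 14.65
ee_pos: [490.0, 411.8, 37.0]
ee_rot: [-179.9, -0.0, 161.9]
force: [0.3, -0.1, 0.3]
gripper_width: 60.1
gripper_force: 0.0
```

Call:
step_arm(plan=[0,0,0,0,0,0,0,0,0,0,0,0,0,0,0,0,0,0,0,0,0,0,0,0,0,0,0,0,0,0], hand=3)

```text
time_s: 15.07
ee_pos: [490.5, 414.6, 40.1]
ee_rot: [179.9, 0.1, 162.0]
force: [-0.5, -0.3, 0.1]
gripper_width: 30.7
gripper_force: 0.0
```

Call:
step_arm(plan=[0.15,-0.14,0.25,0,0,0,0,0,0,0,0,0])

```text
time_s: 15.23
ee_pos: [487.4, 413.2, 36.1]
ee_rot: [-180.0, -0.0, 162.0]
force: [-1.1, -0.5, -0.5]
gripper_width: 30.2
gripper_force: 0.0
```

Call:
step_arm(plan=[0,0,0,0,0,0,0,0,0,0,0,0,0,0,0,0,0,0,0,0,0,0,0,0], hand=1, newtons=60)

```text
time_s: 15.57
ee_pos: [487.6, 413.6, 36.1]
ee_rot: [180.0, -0.0, 162.0]
force: [-0.5, 1.3, 1.5]
gripper_width: 23.8
gripper_force: 59.9
```

Call:
step_arm(plan=[0,0,0,0,0,0])

```text
time_s: 15.65
ee_pos: [487.6, 413.6, 36.1]
ee_rot: [180.0, -0.0, 162.0]
force: [0.6, -0.4, 1.6]
gripper_width: 23.8
gripper_force: 59.9
```

Call:
step_arm(plan=[0,0,-1.5,0,0,0,0,0,-3,0,0,0,0,0,-3.5,0,0,0,0,0,-3.5,0,0,0,0,0,-2.5,0,0,0])

```text
time_s: 16.07
ee_pos: [488.0, 413.6, 178.3]
ee_rot: [179.9, 0.1, 162.0]
force: [-0.1, -0.2, -2.6]
gripper_width: 23.8
gripper_force: 59.9
```

Call:
step_arm(plan=[-0.4,-1.6,0,0,0,0,-0.7,-3,0,0,0,0,-0.7,-3,0,0,0,0,-0.7,-3,0,0,0,0,-0.7,-3,0,0,0,0])

```text
time_s: 16.48
ee_pos: [475.2, 272.5, 175.0]
ee_rot: [-179.9, -0.1, 162.0]
force: [0.6, 0.1, -2.9]
gripper_width: 23.8
gripper_force: 59.9
```

Call:
step_arm(plan=[-0.7,-3,0,0,0,0,-0.7,-3,0,0,0,0,-0.56,-2.85,0,0,0,0,0,0,0,0,0,0,0,0,0,0,0,0])

```text
time_s: 16.9
ee_pos: [466.8, 182.7, 175.5]
ee_rot: [-180.0, -0.1, 161.9]
force: [0.7, 0.2, -2.8]
gripper_width: 23.7
gripper_force: 59.9
```

```bash
python3 - <<'E'
from h import *
for n in ('scene','side'):
    p=viewer.grab_frame(n); s=sensors.state(); e=s['ee_pos']; print(s['time_s'],e,s['ee_rot'],s['force'],s['gripper_width'])
    t=np.radians(s['ee_rot'][2]-180); d=np.array([np.cos(t),np.sin(t)])
    H=e[:2]+66*d
    print(n,'expect head', H,e[2]-30.1, proj(p,[*H,e[2]-30.1]),'grip',proj(p,[*(e[:2]),e[2]+6]),'pin',proj(p,[530.2,164.3,107]))
    for k in ('mallet','mallet_grip','pin_top','bridge_top'):
        for r in viewer.pinpoint(k,p)[:2]: print(k,round(r['score'],2),np.round(r['location']))
    cv2.imwrite(f'pics/strike_{n}.png',p['img'][:,:,::-1])
    g=cv2.cvtColor(p['img'],cv2.COLOR_RGB2HSV); 
    for nm,m in dict(orange=(g[:,:,0]>4)&(g[:,:,0]<16)&(g[:,:,1]>190)&(g[:,:,2]>100),red=((g[:,:,0]<3)|(g[:,:,0]>174))&(g[:,:,1]>180)&(g[:,:,2]>60)).items():
        N,l,st,ce=cv2.connectedComponentsWithStats(m.astype(np.uint8))
        print(nm,[(st[i].tolist(),ce[i].round(1).tolist()) for i in range(1,N) if st[i][4]>25 and 220<ce[i][0]<480])
E
```

```text
16.95 [467.35816793 183.78448627 175.64107286] [ 1.79992053e+02 -3.57953781e-02  1.61942362e+02] [ 0.21261212  0.29463126 -3.86895079] 24.075392350665503
scene expect head [530.10734946 163.3262308 ] 145.54107285521266 [339.2508392 254.696554 ] grip [363.30872104 240.48660912] pin [339.35215199 264.82327754]
mallet 0.68 [338. 255.]
mallet 0.57 [503. 324.]
mallet_grip 0.73 [360. 241.]
mallet_grip 0.69 [493. 300.]
pin_top 0.64 [342. 261.]
bridge_top 0.55 [341. 273.]
orange [([333, 243, 20, 17, 159], [341.3, 251.3])]
red [([357, 42, 16, 41, 530], [364.3, 61.4]), ([335, 261, 11, 10, 77], [339.8, 265.6])]
17.2 [467.56394767 184.90416897 175.73205269] [-1.79997972e+02 -1.20330128e-02  1.62100433e+02] [ 0.70355162  0.38125186 -3.80385398] 23.406714474870725
side expect head [530.36933176 164.61910722] 145.63205269412197 [318.87276796 189.20996851] grip [292.99856455 176.31799767] pin [318.84060361 202.37530916]
mallet 0.95 [199. 191.]
mallet 0.75 [322. 214.]
mallet_grip 0.96 [192. 194.]
mallet_grip 0.85 [292. 175.]
pin_top 0.4 [316. 203.]
pin_top 0.3 [413. 269.]
bridge_top 0.56 [319. 213.]
orange []
red [([424, 173, 89, 75, 1669], [468.5, 212.3]), ([313, 201, 11, 7, 52], [318.6, 204.3])]
```

Call:
step_arm(plan=[0,0,1,0,0,0,0,0,2,0,0,0,0,0,2,0,0,0,0,0,1.2,0,0,0])

```text
time_s: 17.73
ee_pos: [467.8, 184.6, 113.3]
ee_rot: [179.9, 0.0, 162.0]
force: [-14.6, 5.0, 26.8]
gripper_width: 23.8
gripper_force: 60.0
```

Call:
step_arm(plan=[0,0,0,0,0,0])

```text
time_s: 17.82
ee_pos: [467.2, 184.5, 112.7]
ee_rot: [180.0, -0.0, 162.0]
force: [0.6, -0.0, -2.7]
gripper_width: 23.7
gripper_force: 60.0
```

Call:
step_arm(plan=[0,0,-2,0,0,0,0,0,-3,0,0,0,0,0,-2,0,0,0,0,0,0,0,0,0])

```text
time_s: 18.15
ee_pos: [470.1, 185.0, 187.5]
ee_rot: [179.7, 0.4, 162.0]
force: [2.1, 0.9, -2.6]
gripper_width: 23.7
gripper_force: 60.0
```

```bash
python3 - <<'E'
from h import *
for n in ('scene','side'):
    p=viewer.grab_frame(n); s=sensors.state(); e=s['ee_pos']; print(s['time_s'],e,s['ee_rot'],s['force'])
    t=np.radians(s['ee_rot'][2]-180); d=np.array([np.cos(t),np.sin(t)]); H=e[:2]+66*d
    print('expect head',proj(p,[*H,e[2]-30.1]),'tail',proj(p,[*(e[:2]-110*d),e[2]+6]),'cap107',proj(p,[530.2,164.3,107]),'cap86',proj(p,[530.2,164.3,86]))
    for k in ('mallet','pin_top'):
        for r in viewer.pinpoint(k,p)[:2]: print(k,round(r['score'],2),np.round(r['location']))
    g=cv2.cvtColor(p['img'],cv2.COLOR_RGB2HSV); g0=cv2.cvtColor(cv2.imread(f'pics/strike_{n}.png'),cv2.COLOR_BGR2HSV)
    for nm,g in (('before',g0),('after',g)):
        m=((g[:,:,0]<3)|(g[:,:,0]>174))&(g[:,:,1]>180)&(g[:,:,2]>60)
        N,l,st,ce=cv2.connectedComponentsWithStats(m.astype(np.uint8))
        print(nm,[(st[i].tolist(),ce[i].round(1).tolist()) for i in range(1,N) if st[i][4]>15 and 300<ce[i][0]<360 and 180<ce[i][1]<300])
    cv2.imwrite(f'pics/after_{n}.png',p['img'][:,:,::-1])
a=cv2.imread('pics/after_scene.png')[200:320,260:420]; b=cv2.imread('pics/after_side.png')[130:250,220:380]
cv2.imwrite('pics/after.png',np.hstack([cv2.resize(x,(400,300),interpolation=cv2.INTER_CUBIC) for x in(a,b)]))
E
```

```text
18.2 [468.69728859 184.46186296 185.24281849] [179.84039203   0.21112286 162.02806049] [-0.1194752  -0.50084474 -3.335295  ]
expect head [339.00089247 252.5499587 ] tail [402.57281097 230.62102562] cap107 [339.35215199 264.82327754] cap86 [339.31402829 270.07071755]
mallet 0.89 [338. 251.]
mallet 0.7 [505. 324.]
pin_top 0.63 [331. 372.]
pin_top 0.6 [341. 269.]
before [([335, 261, 11, 10, 77], [339.8, 265.6])]
after [([335, 266, 11, 10, 78], [339.9, 270.3])]
18.35 [466.30752684 183.55253269 182.13030627] [-1.79875829e+02 -1.57374643e-01  1.62019362e+02] [-1.59317139 -0.38424408 -2.7573162 ]
expect head [318.55340261 187.3223401 ] tail [249.38704046 173.78072036] cap107 [318.84060361 202.37530916] cap86 [318.83830163 209.3501049 ]
mallet 0.93 [317. 186.]
mallet 0.91 [197. 194.]
pin_top 0.44 [316. 210.]
before [([313, 201, 11, 7, 52], [318.6, 204.3])]
after [([315, 208, 9, 7, 39], [318.9, 211.0])]
```

Call:
step_arm(plan=[0,0,0,0,0,0,0,0,0,0,0,0])

```text
time_s: 18.62
ee_pos: [467.1, 183.8, 183.1]
ee_rot: [-179.9, -0.1, 162.0]
force: [0.6, 0.6, -3.6]
gripper_width: 23.6
gripper_force: 60.0
```

View pics/after.png

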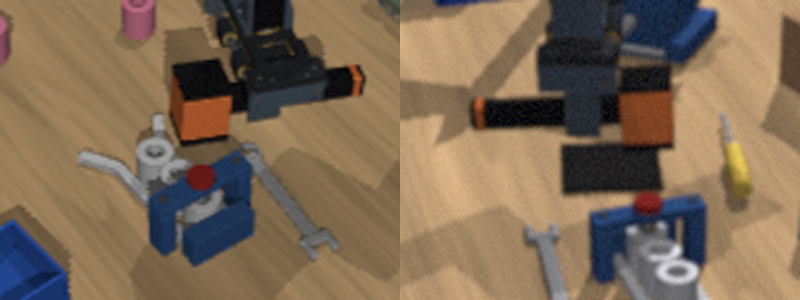

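The cap now sits low on the beam and the mallet looks level in the grip. I'll give one more brisk blow to make sure the pin is fully home.

Call:
step_arm(plan=[0,0,1.6,0,0,0,0,0,2,0,0,0,0,0,2,0,0,0,0,0,1.6,0,0,0])

```text
time_s: 18.95
ee_pos: [466.7, 183.9, 110.6]
ee_rot: [-180.0, -0.1, 162.0]
force: [-17.6, 5.1, 27.0]
gripper_width: 23.4
gripper_force: 60.0
```

Call:
step_arm(plan=[0,0,0,0,0,0])

```text
time_s: 19.03
ee_pos: [466.2, 184.0, 109.8]
ee_rot: [-179.9, -0.2, 162.0]
force: [0.1, -0.2, -3.8]
gripper_width: 23.5
gripper_force: 60.0
```

Call:
step_arm(plan=[0,0,0,0,0,0])

```text
time_s: 19.12
ee_pos: [467.2, 183.9, 111.3]
ee_rot: [-179.9, -0.1, 162.0]
force: [0.5, -0.5, -3.4]
gripper_width: 24.0
gripper_force: 60.0
```

Call:
step_arm(plan=[0,0,-2,0,0,0,0,0,-3,0,0,0,0,0,-2,0,0,0,0,0,0,0,0,0,0,0,0,0,0,0])

```text
time_s: 19.53
ee_pos: [468.2, 184.1, 183.0]
ee_rot: [179.9, 0.2, 162.0]
force: [0.7, -0.3, -3.2]
gripper_width: 23.7
gripper_force: 60.0
```

```bash
python3 - <<'E'
from h import *
def blobs(g,lo,hi,wx,wy):
    g=cv2.cvtColor(g,cv2.COLOR_RGB2HSV)
    m=(g[:,:,0]>3)&(g[:,:,0]<18)&(g[:,:,1]>180)&(g[:,:,2]>70)
    N,l,st,ce=cv2.connectedComponentsWithStats(m.astype(np.uint8))
    return [(st[i].tolist(),ce[i].round(1).tolist()) for i in range(1,N) if st[i][4]>12 and wx[0]<ce[i][0]<wx[1] and wy[0]<ce[i][1]<wy[1]]
def red(g):
    g=cv2.cvtColor(g,cv2.COLOR_RGB2HSV)
    m=((g[:,:,0]<3)|(g[:,:,0]>174))&(g[:,:,1]>180)&(g[:,:,2]>60)
    N,l,st,ce=cv2.connectedComponentsWithStats(m.astype(np.uint8))
    return [(st[i].tolist(),ce[i].round(1).tolist()) for i in range(1,N) if st[i][4]>15 and 300<ce[i][0]<360 and 180<ce[i][1]<300]
for n in ('scene','side'):
    p=viewer.grab_frame(n); s=sensors.state(); e=s['ee_pos']; print(n,s['time_s'],e)
    d=np.array([.951,-.309])
    for sx in (-112,40): print(' proj at',sx,proj(p,[*(e[:2]+sx*d),e[2]+6]))
    print('orange',blobs(p['img'],0,0,(220,430),(150,290)),'red',red(p['img']))
    b=cv2.imread(f'pics/after_{n}.png')[:,:,::-1].copy(); print('prev orange',blobs(b,0,0,(220,430),(150,290)))
    c=cv2.imread(f'pics/strike_{n}.png')[:,:,::-1].copy(); print('pre orange',blobs(c,0,0,(220,430),(150,290)))
    print('initial red',red(cv2.imread(f'pics/{n}0.png')[:,:,::-1].copy()))
E
```

```text
scene 19.5833 [467.11741378 183.75940773 181.60282576]
 proj at -112 [403.47291587 231.11814914]
 proj at 40 [348.92329136 241.62978247]
orange [([400, 228, 5, 12, 34], [402.2, 233.5]), ([328, 231, 26, 25, 378], [339.8, 245.4])] red [([335, 266, 11, 10, 77], [339.8, 270.2])]
prev orange [([400, 226, 5, 12, 38], [402.0, 231.6]), ([328, 231, 25, 25, 364], [339.5, 245.9])]
pre orange [([399, 227, 6, 12, 38], [402.0, 232.3]), ([329, 235, 24, 25, 342], [340.3, 249.9])]
initial red [([335, 261, 11, 10, 79], [339.8, 265.5])]
side 19.6333 [466.60455081 183.58600801 180.8355333 ]
 proj at -112 [248.75182546 174.20187876]
 proj at 40 [308.43615669 174.99565054]
orange [([307, 164, 22, 23, 297], [318.4, 175.6]), ([250, 173, 4, 6, 16], [251.1, 175.2])] red [([315, 208, 9, 7, 47], [319.1, 211.1])]
prev orange [([308, 166, 21, 22, 287], [318.2, 176.5]), ([249, 170, 5, 11, 22], [251.3, 175.1])]
pre orange [([309, 171, 19, 21, 278], [318.2, 181.0]), ([250, 172, 4, 10, 26], [251.6, 175.6])]
initial red [([313, 201, 11, 7, 56], [318.7, 203.8])]
```

The cap did not move on the second blow (27 N on both), so the pin is home. The mallet slipped about 6° nose-up in the grip, so I'll pitch the tool to level it, then return it to the pad.

Call:
step_arm(plan=[0.4,1.6,0,0,0,0,0.7,3,0,0,0,0,0.7,3,0,0,0,0,0.7,3,0,0,0,0,0.7,3,0,0,0,0])

```text
time_s: 20.05
ee_pos: [478.2, 323.9, 179.9]
ee_rot: [-179.8, -0.1, 162.0]
force: [0.5, -1.1, -3.1]
gripper_width: 23.7
gripper_force: 60.0
```

Call:
step_arm(plan=[0.7,3,0,0,0,0,0.7,3,0,0,0,0,0.54,2.9,0,0,0,0,0,0,0,0,0.1,0,0,0,0,0,0,0])

```text
time_s: 20.47
ee_pos: [489.0, 414.4, 178.7]
ee_rot: [-179.8, -5.9, 162.0]
force: [0.7, -0.6, -3.2]
gripper_width: 23.8
gripper_force: 60.0
```

Call:
step_arm(plan=[0,0,0,0,0,0,0,0,0,0,0,0])

```text
time_s: 20.63
ee_pos: [487.6, 412.6, 180.5]
ee_rot: [-179.8, -5.7, 161.9]
force: [-0.6, 0.5, -3.5]
gripper_width: 23.4
gripper_force: 60.0
```

```bash
python3 - <<'E'
from h import *
for n in ('scene','side'):
    p=viewer.grab_frame(n); s=sensors.state(); e=s['ee_pos']; print(n,s['time_s'],e,s['ee_rot'])
    d=np.array([.951,-.309])
    g=cv2.cvtColor(p['img'],cv2.COLOR_RGB2HSV); m=(g[:,:,0]>3)&(g[:,:,0]<18)&(g[:,:,1]>180)&(g[:,:,2]>70)
    N,l,st,ce=cv2.connectedComponentsWithStats(m.astype(np.uint8))
    print([(st[i].tolist(),ce[i].round(1).tolist()) for i in range(1,N) if st[i][4]>12 and 220<ce[i][0]<480])
    for a in (-6,-3,0,3,6):
        c,sn=np.cos(np.radians(a)),np.sin(np.radians(a)); g0=np.array([*e[:2],e[2]+6])
        f=lambda sx,z: proj(p,g0+np.array([*(d*(sx*c-z*sn)),sx*sn+z*c])).round(1)
        print(a,'head centre',f(66,0),'tail end centre',f(-111,0))
E
```

```text
scene 20.6833 [487.50539726 412.73541306 181.13579223] [-179.8877123    -5.72993383  161.95304969]
[([452, 283, 7, 13, 48], [455.5, 288.8]), ([374, 292, 29, 29, 415], [386.5, 309.3])]
-6 head centre [386.1 305.7] tail end centre [456.5 285.8]
-3 head centre [386.1 304.8] tail end centre [456.3 287.3]
0 head centre [386.2 303.8] tail end centre [456.  288.9]
3 head centre [386.3 302.9] tail end centre [455.6 290.5]
6 head centre [386.5 301.9] tail end centre [455.  292.1]
side 20.7333 [487.48400472 412.91541436 181.61306881] [-179.93149898   -5.71547332  161.97572641]
[([293, 133, 19, 19, 250], [302.4, 142.1])]
-6 head centre [302.8 141.5] tail end centre [241.  134.7]
-3 head centre [302.9 140.4] tail end centre [241.  136.6]
0 head centre [302.9 139.3] tail end centre [241.1 138.5]
3 head centre [302.9 138.1] tail end centre [241.3 140.4]
6 head centre [302.8 137. ] tail end centre [241.6 142.3]
```

Call:
step_arm(plan=[-0.27,0,2.7,0,0,0,-0.27,0,2.7,0,0,0,-0.27,0,2.7,0,0,0,-0.27,0,2.7,0,0,0,-0.24,0,2.4,0,0,0])

```text
time_s: 21.15
ee_pos: [487.4, 413.1, 48.3]
ee_rot: [-180.0, -5.7, 162.0]
force: [1.2, -0.1, -2.9]
gripper_width: 23.6
gripper_force: 60.0
```

Call:
step_arm(plan=[0,0,0,0,0,0,0,0,0,0,0,0])

```text
time_s: 21.32
ee_pos: [487.2, 413.1, 48.9]
ee_rot: [-179.9, -5.8, 162.0]
force: [0.7, 0.6, -2.2]
gripper_width: 23.7
gripper_force: 60.0
```

Now I'll lower it gently until it touches.

Call:
step_arm(plan=[-0.05,0,0.5,0,0,0,-0.03,0,0.3,0,0,0,0,0,0,0,0,0])

```text
time_s: 21.57
ee_pos: [488.5, 414.2, 42.3]
ee_rot: [179.9, -5.7, 162.0]
force: [-0.6, -0.3, -3.4]
gripper_width: 23.6
gripper_force: 60.0
```

Call:
step_arm(plan=[-0.02,0,0.2,0,0,0,0,0,0,0,0,0])

```text
time_s: 21.73
ee_pos: [488.2, 414.0, 39.8]
ee_rot: [180.0, -5.7, 162.0]
force: [-0.8, -0.8, -3.3]
gripper_width: 23.5
gripper_force: 60.0
```

Call:
step_arm(plan=[-0.01,0,0.15,0,0,0,0,0,0,0,0,0])

```text
time_s: 21.9
ee_pos: [488.0, 413.9, 37.8]
ee_rot: [180.0, -5.7, 162.0]
force: [-0.2, 0.2, -2.8]
gripper_width: 23.9
gripper_force: 60.0
```

Call:
step_arm(plan=[-0.01,0,0.1,0,0,0,0,0,0,0,0,0])

```text
time_s: 22.07
ee_pos: [487.9, 413.9, 36.6]
ee_rot: [-180.0, -5.7, 162.0]
force: [0.3, -0.8, -3.5]
gripper_width: 24.1
gripper_force: 60.0
```

Call:
step_arm(plan=[0,0,0.1,0,0,0,0,0,0,0,0,0])

```text
time_s: 22.23
ee_pos: [487.8, 413.9, 35.6]
ee_rot: [-180.0, -5.7, 162.0]
force: [-0.6, 0.4, -3.2]
gripper_width: 24.0
gripper_force: 60.0
```

Call:
step_arm(plan=[0,0,0.1,0,0,0,0,0,0,0,0,0])

```text
time_s: 22.4
ee_pos: [487.7, 413.9, 34.6]
ee_rot: [-180.0, -5.7, 162.0]
force: [0.1, 0.3, -3.1]
gripper_width: 23.7
gripper_force: 60.0
```

Call:
step_arm(plan=[0,0,0.1,0,0,0,0,0,0,0,0,0])

```text
time_s: 22.57
ee_pos: [487.8, 414.1, 34.1]
ee_rot: [180.0, -5.7, 162.0]
force: [0.3, -0.2, -0.6]
gripper_width: 23.5
gripper_force: 60.0
```

Call:
step_arm(plan=[0,0,0.1,0,0,0,0,0,0,0,0,0])

```text
time_s: 22.73
ee_pos: [487.8, 414.1, 34.0]
ee_rot: [180.0, -5.7, 162.0]
force: [-2.3, -1.0, 5.7]
gripper_width: 23.7
gripper_force: 60.0
```

Call:
step_arm(plan=[0,0,0,0,0,0,0,0,0,0,0,0,0,0,0,0,0,0,0,0,0,0,0,0], hand=5.5)

```text
time_s: 23.07
ee_pos: [487.8, 414.1, 32.7]
ee_rot: [180.0, -5.7, 162.0]
force: [-0.3, 0.7, -0.2]
gripper_width: 47.4
gripper_force: 0.0
```

Call:
step_arm(plan=[0.1,0,-1,0,0,0,0.3,0,-3,0,0,0,0.35,0,-3.5,0,0,0,0.35,0,-3.5,0,0,0,0.35,0,-3.5,0,0,0])

```text
time_s: 23.48
ee_pos: [487.5, 413.9, 180.7]
ee_rot: [180.0, -5.7, 162.0]
force: [0.7, 0.9, -0.3]
gripper_width: 55.0
gripper_force: 0.0
```

Call:
step_arm(plan=[3.5,0,-1,0,-0.1,0,3.5,0,-1,0,0,0,0,0,0,0,0,0,0,0,0,0,0,0])

```text
time_s: 23.82
ee_pos: [421.0, 436.1, 203.9]
ee_rot: [179.9, 0.1, 162.2]
force: [0.2, 0.1, -0.4]
gripper_width: 55.1
gripper_force: 0.0
```

```bash
python3 - <<'E'
from h import *
s=sensors.state(); print(s['time_s'],s['ee_pos'],s['force'])
Z=dict(mallet=6,mallet_grip=42,sleeve_a=0,pin_top=86,pad=0,oil_bottle=0,brass_ring=0,wrench=0,tape_puck=0)
o=[]
for n in ('scene','side'):
    p=viewer.grab_frame(n); 
    for k,z in Z.items():
        for r in viewer.pinpoint(k,p)[:5]:
            if r['score']>.5: print(k,round(r['score'],2),np.round(r['location']),np.round(onz(p,r['location'],z)))
    a,b=proj(p,[540,330,40]).astype(int)
    o.append(cv2.resize(p['img'][b-90:b+90,a-120:a+120],(400,300),interpolation=cv2.INTER_CUBIC))
    print(n,'orange ring head expected',proj(p,[550.5,393.65,42]))
cv2.imwrite('pics/final.png',np.hstack(o)[:,:,::-1])
E
```

```text
23.8167 [421.00390809 436.07588629 203.90034713] [ 0.16226109  0.10987431 -0.44555899]
mallet 0.76 [380. 347.] [553. 386.   6.]
mallet 0.57 [500. 324.] [240. 501.   6.]
mallet_grip 0.64 [404. 337.] [497. 414.  42.]
mallet_grip 0.63 [492. 298.] [220. 443.  42.]
sleeve_a 0.81 [256. 222.] [ 593. -225.    0.]
sleeve_a 0.7 [322. 270.] [530.  72.   0.]
sleeve_a 0.62 [313. 212.] [ 412. -167.    0.]
pin_top 0.65 [340. 272.] [532. 172.  86.]
pad 0.94 [380. 348.] [550. 387.   0.]
oil_bottle 0.92 [225. 278.] [785. -59.   0.]
brass_ring 0.63 [255. 269.] [693. -44.   0.]
wrench 0.53 [372. 284.] [437. 194.   0.]
tape_puck 0.79 [276. 166.] [ 395. -454.    0.]
scene orange ring head expected [382.80725089 340.80273177]
mallet 0.93 [194. 194.] [232. 493.   6.]
mallet 0.68 [305. 197.] [550. 380.   6.]
mallet_grip 0.97 [192. 193.] [226. 436.  42.]
mallet_grip 0.62 [282. 181.] [495. 435.  42.]
sleeve_a 0.83 [309. 322.] [ 411. -166.    0.]
sleeve_a 0.7 [327. 254.] [528.  78.   0.]
sleeve_a 0.58 [398. 324.] [ 596. -228.    0.]
sleeve_a 0.53 [323. 242.] [532. 136.   0.]
pin_top 0.64 [316. 209.] [524. 167.  86.]
pad 0.93 [303. 195.] [550. 404.   0.]
oil_bottle 0.86 [443. 269.] [787. -67.   0.]
brass_ring 0.65 [409. 269.] [704. -44.   0.]
wrench 0.68 [280. 242.] [424. 171.   0.]
wrench 0.59 [326. 246.] [537. 118.   0.]
tape_puck 0.95 [341. 417.] [ 395. -441.    0.]
tape_puck 0.68 [409. 270.] [704. -47.   0.]
side orange ring head expected [303.59035837 184.52666592]
```

```bash
python3 - <<'E'
from h import *
def bl(g):
    g=cv2.cvtColor(g,cv2.COLOR_RGB2HSV); m=(g[:,:,0]>3)&(g[:,:,0]<18)&(g[:,:,1]>180)&(g[:,:,2]>70)
    N,l,st,ce=cv2.connectedComponentsWithStats(m.astype(np.uint8))
    return [(st[i].tolist(),ce[i].round(1).tolist()) for i in range(1,N) if st[i][4]>12 and 220<ce[i][0]<480 and 150<ce[i][1]<380]
for n in ('scene','side'):
    print(n,bl(cv2.imread(f'pics/{n}0.png')[:,:,::-1].copy())); print('now',bl(viewer.grab_frame(n)['img']))
E
```

```text
scene [([444, 321, 7, 12, 40], [447.5, 326.2]), ([371, 333, 27, 24, 332], [383.6, 347.0])]
now [([444, 321, 7, 12, 39], [447.2, 326.1]), ([371, 332, 26, 25, 331], [383.2, 346.8])]
side [([294, 179, 19, 18, 220], [302.8, 188.0]), ([245, 182, 4, 6, 15], [246.5, 184.3])]
now [([295, 180, 18, 17, 208], [303.6, 188.1])]
```

The mallet is back within about a pixel of its original pose, standing level.

```bash
python3 -c "
from workcell import env
print(env.job_done())"
```

```text
the job is handed in; nothing more can be done
None
```

The job is handed in at about 24 s: the three sleeves are closed up against the stop, the pin is driven home with the mallet (struck twice, to be sure), and the mallet stands head down on its pad, released.

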